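Hang the hatch of the returns box and post a faulty charger through its sprung flap

ROBOT

A 6-joint arm with a two-finger parallel gripper is mounted at the origin on a cart in front of the work surface, level with it; the furniture and walls round the work are solid. World frame = base frame: x ahead of the robot, y to its left, z up, the work surface at z = 0. Lengths are in m, angles in degrees, forces in N, time in s.
With the tool pointing down it reaches from about 0.375 to 0.9 m from the base axis. Payload 3.1 kg.
Tool frame: the origin (TCP) lies at the very end of the fingers, on their centre line; the grasp point (between the pads) lies bot.grip_point_offset behind it (bot.grip_point_offset is the distance from the TCP to the grasp point, in m); z points along the fingers, y is the line along which they close (so a half turn about z gives the same grasp; the last joint's range is limited). The gripper opens to 87 mm and grips with 3 to 60 N. Pads are 19 mm wide; open, the fingers measure 117 mm over their backs; the gripper's body (75 mm by 190 mm) begins 51 mm behind the grasp point.
Start: joints at [-78.524, 30.224, 82.088, -0, 67.689, -10.227], TCP at [0.231, -0.581, 0.223] pointing down, gripper open.
Joint ranges: [-176.69, 176.69], [-43.24, 126.21], [12.49, 139.97], [-82, 262], [0, 151.66], [-163.58, 163.58]. Speed limits (degrees/s): [159.86, 159.86, 180, 180, 180, 180].

INTERFACE

Orientations are given as a 3x3 rotation matrix whose columns are the frame's x, y, z axes.
In Python, from rig import bot, viewer, ticket gives the robot as it stands.
- The arm moves only by the tool servo_tool, never from a script. Its argument "targets" is a list of rows, each an object with "offset": the shift along the tool's x, y, z in m, a list of three; "dr": the turn, a rotation vector about the tool's x, y, z in degrees, a list of three. In form: [{"offset": [x, y, z], "dr": [ax, ay, az]}, ...]. A call has 1 to 20 rows; each row is the pose to reach, as a shift and turn from the pose commanded when the call began, along the tool's axes at that moment; what a row does not reach only later rows make up. A row lasts 1/12 s, in which the tool goes at most 41.7 mm and 7.16 degrees, less where a joint would pass 70% of its speed; a pose out of reach is approached as far as the arm can. A call with a gripper value outside its range is refused whole. "gripper" is the gripper command: -1 is fully open, 1 is shut, values between are in proportion, set as the call begins (left out, the last holds). The fingers move at their own pace and stop on an object; the grip force is fixed at half the most. Time passes only in rows, so rows that repeat a pose let the fingers close. It gives the time, the measured TCP pose, the force, the opening and the grip force at its end, in the units of the state.
- bot.read_state(): the state, without advancing time (a new reading comes with each control period).
- viewer.capture(name): name is "scene" or "top"; returns a dict with "color" (420x560x3 uint8, red, green, blue), "camera_matrix" (3x3 intrinsics, pixels), "R" (3x3) and "t" (3): a world point X has camera coordinates R X + t. Camera axes: x right, y down, z forward; pixel columns grow to the right and rows downward; lengths in m; the calibration is good to about 2 mm. A picture is of the moment at which its call begins. There is no depth.
- ticket.hand_in(): hands the job in; it is judged then, once.
The state is a dict: "time_s": time; "joint_positions": joint angles; "qvel": joint speeds; "tau": joint torques, N m; "position": TCP position; "tcp_rot": TCP orientation; "force": force on the tool from outside, world axes, zero at the start; "moment": the same for the moment, N m; "opening": opening from 0.0 (shut) to 1.0 (fully open); "grasp_force": force on a finger pad.
Only numpy, scipy, OpenCV 4.12 (cv2) and the standard library are available. Lean on these libraries where they do the work, as an engineer would, in place of code of your own. Each camera call takes 0.05 s, during which the arm holds its last target. There are 200 camera calls.

TASK

The returns box has just been emptied and its side hatch is off: hang the hatch back, both knuckles dropped fully onto their pins, so that it stands shut over the side opening. Then post the faulty charger through the slot in the sloped face: push it right past the sprung flap so that it drops into the box and the flap springs shut behind it. Leave the hatch hung and shut, and do not push the mug, tape roll, phone, marker or desoldering pump about.

Things in the scene. Friction and masses are not known exactly. Their poses are not given: they have to be found in the camera images.
- returns_box: Drop box of grey sheet steel, fixed on the bench (all sizes in mm): 200 long (x) x 150 wide (y) x 170 high. Origin: on the bench under its middle; x to its back, y to its left, z up. The top of its front slopes up and back, from 132 high at the front wall (x -100) to the roof (x -35); the posting slot is in this slope. The hatch's opening is in the right-hand wall (y -75), x -18 to 62, z 25 to 145.
- slot_lip (a point): Middle of the slot's lower edge (box frame -82.7, 0, 142.5; axes of the box). Slot 72 wide, 40 high up the slope. The way in is square to the sloped face: forward and 60 degrees down, (0.5, 0, -0.866) in the box frame. A flat slide 60 wide runs along it through the slot's lower edge, from 16 outside the face to 45 inside; beyond is a free drop to the floor (9 high).
- slide_end (a point): Middle of the slide's outer end, 16 outside the slot's lower edge along the way in; this point and slot_lip are on its upper surface. Too short to carry the charger until its front is well under the flap. Axes: those of the box.
- flap (a joint): Steel flap filling the slot flush with the face, hinged 41 above the slide. 0 = shut; grows as its lower edge swings inward, to 1.45 rad; never outward. Its spring (0.06 N m shut, 0.09 open) yields to a push of some 4 to 10 N, least low on the flap, not to the charger's weight. Open, it clamps the charger onto the slide, until the charger's rear end is pushed some 37 past the face; barely opened, it pushes it back out.
- pin_low (a point): Foot of the lower hinge pin, on its bracket outside the box's right-hand wall, box frame (-38, -88.5, 30). The pin stands upright, 9 thick and 15 tall, its last 6 tapering to a 3 thick tip. Axes: those of the box.
- pin_high (a point): Foot of the upper, equal hinge pin, 75 straight above the lower one: box frame (-38, -88.5, 105). As they are in line, the hatch must come in from the side, lifted just over the pins (some 20), and then be lowered. A sill strip low on the same wall carries its far end.
- hatch_lug (a point): Middle of the flat lifting lug on top of the loose hatch: pinch it from above. Lug 46 long (x), 10 thick (y), from 145 to 209 above the hatch's lower edge; this point is 187 above it. Axes: x along the hatch away from its knuckles, y to the side that faces the box when hung, z up. Hung and shut: at box frame (22, -94.5, 199), axes parallel to the box's.
- knuckle_low (a point): The hatch is a folded steel pan 100 long (x), 22 thick (y), 145 high, 0.28 kg, standing on its lower edge at the start. This point is the middle of the lower end of its lower knuckle, a sleeve 18 outside, 11 bore, 12 tall, at the hatch's -x end: (-60, 6, -169) from hatch_lug. Seated, it coincides with pin_low.
- knuckle_high (a point): The same for the upper knuckle, 75 above; seated, it coincides with pin_high.
- charger_mid (a point): The faulty charger: a plain white block 95 x 58 x 26, about 0.07 kg, loose, standing on its end on the bench. This point is its centre, 47 from each end. Its x is its long axis (pointing down at the start), y its 58 width, z its 26 thickness. It goes in lengthwise, flat on the slide, either face up.
- mug: Bystander, leave alone: blue-and-white mug, 78 mm across, 92 tall (mm); origin under its middle.
- tape_roll: Bystander, leave alone: roll of tan tape lying flat, 96 across, 25 tall (mm); origin under its middle.
- phone: Bystander, leave alone: opened phone lying flat, 144 x 72 x 8 (mm); origin under its middle.
- marker: Bystander, leave alone: marker pen lying flat, 116 long, 17 thick (mm); origin under its middle.
- pump: Bystander, leave alone: slim desoldering pump lying flat, 151 long, 22 thick (mm); origin under its middle.
Not all that is in view belongs to the job. Leave any blue or orange look-alike of the part that bears charger_mid alone.

How it is judged:
By the outcome, as a careful person would: the job done as asked, in the order asked, and still so for the second after the job is handed in, with the robot touching nothing.
It also fails if it takes over 64 s, if anything falls off the work surface, if the arm or the gripper's body presses on something with over 40 N, if the wrist force passes 120 N, or if a joint passes its speed limit or range.

## Working session

There is one attempt and no reset: what is moved stays moved. The work goes in short steps, Python scripts to look and compute and a tool call to move; the robot and the scene stay as the last step left them, time stands still between calls to the robot, and variables do not carry over. Pictures are saved under pics/ and viewed, at most 10 in all, crops included, and the job is handed in when it is done.

Besides the shell and the picture viewer there is one more tool, called after "Call:" as a command line: name --argument value ..., lists and objects as JSON in quotes. servo_tool: Moves the arm, as the interface text tells. Its arguments: {"type":"object","properties":{"targets":{"type":"array"},"gripper":{"type":"number"}},"required":["targets"]}

```bash
mkdir -p pics; ls; python3 - <<'E'
from rig import bot,viewer
import cv2,numpy as np
s=bot.read_state();print({k:np.round(v,3).tolist() for k,v in s.items()},bot.grip_point_offset)
for n in("scene","top"):
    c=viewer.capture(n);cv2.imwrite(f"pics/{n}0.png",c["color"][...,::-1]);print(n,c["camera_matrix"],c["R"],c["t"],-c["R"].T@c["t"])
E
```

```text
pics
{'time_s': 0.0, 'joint_positions': [-78.522, 30.28, 82.156, -0.001, 67.688, -10.227], 'qvel': [-0.071, -0.124, -0.017, 0.07, 0.072, -0.02], 'tau': [0.0, -44.004, -17.659, 0.063, 0.058, -0.0], 'position': [0.231, -0.58, 0.222], 'tcp_rot': [[0.929, 0.37, -0.0], [0.37, -0.929, 0.002], [0.0, -0.002, -1.0]], 'force': [-0.679, 0.393, -0.624], 'moment': [-0.042, 0.024, -0.003], 'grasp_force': 0.0, 'opening': 1.0} 0.0187
scene [[401.47598534   0.         272.94507475]
 [  0.         401.47598534 201.73846817]
 [  0.           0.           1.        ]] [[ 0.9997835  -0.02018167  0.00506421]
 [-0.01520492 -0.87476672 -0.48430568]
 [ 0.0142041   0.48412383 -0.8748842 ]] [-0.54789508  0.15886354  1.31217933] [ 0.53155364 -0.50734618  1.22771813]
top [[385.28256658   0.         276.34106092]
 [  0.         385.28256658 208.61906402]
 [  0.           0.           1.        ]] [[ 0.00947651 -0.99969713 -0.02271218]
 [-0.99671613 -0.00761673 -0.08061601]
 [ 0.0804186   0.02340156 -0.99648644]] [0.10865072 0.55219261 1.22238821] [0.4510469  0.08421793 1.26507653]
```

View pics/scene0.png

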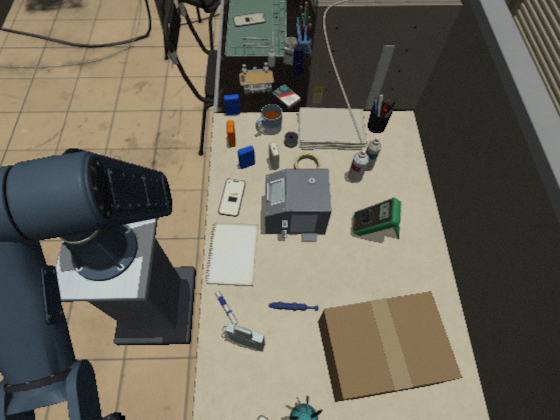

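View pics/top0.png

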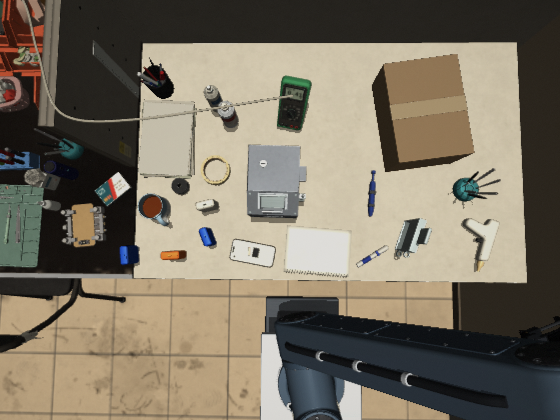

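The scene view shows the box at about (298,202), the loose hatch at (243,337), the white block at (273,157), and blue and orange blocks at (246,157), (232,104) and (231,133). In the top view, candidates for the charger are white (206,205), blue (208,236), blue (128,255) and orange (173,255). The white one fits the description. The hatch is at (410,236). Next is a close crop montage.

```bash
python3 - <<'E'
import cv2,numpy as np
s=cv2.imread("pics/scene0.png");t=cv2.imread("pics/top0.png")
def c(im,x,y,w,h,W,H):return cv2.resize(im[y:y+h,x:x+w],(W,H),interpolation=cv2.INTER_CUBIC)
# scales 5
a=np.hstack([c(s,255,160,80,60*1+25,400,425)[:300],c(t,235,135,80,60+25,400,425)[:300]])
a=np.hstack([c(s,258,162,80,80,300,300),c(t,240,138,80,80,300,300),c(s,258,138,40,60,200,300)])
b=np.hstack([c(s,212,310,60,60,300,300),c(t,385,205,60,60,300,300),c(t,186,190,40,60,200,300)])
cv2.imwrite("pics/m1.png",np.vstack([a,b]))
E
```

```text
(no output)
```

View pics/m1.png

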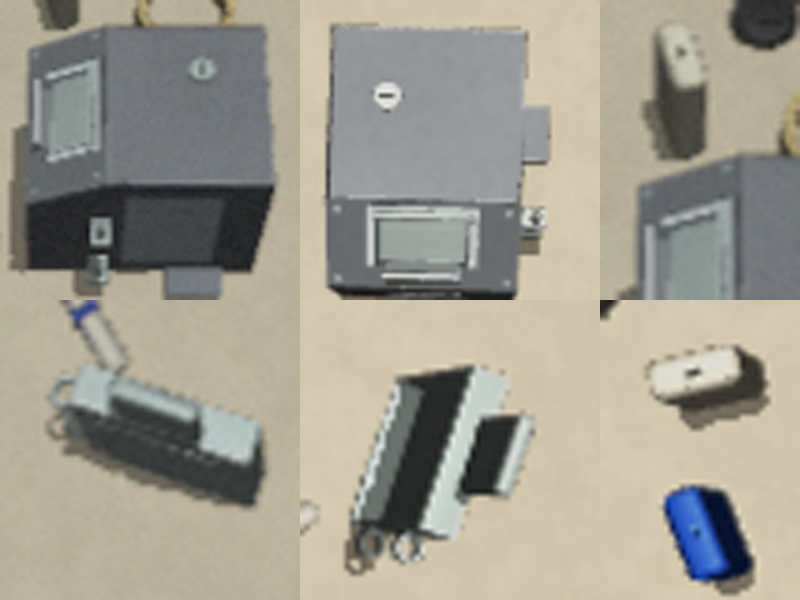

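The crop shows that the white block (top view about (205,204)) is the charger: plain, upright, white. The hatch stands with its knuckles toward −x and its hollow side toward +y, so it is already roughly the right way round. Next I fit poses from the corner points.

```bash
cat > h.py <<'E'
import numpy as np,cv2
from scipy.optimize import least_squares
from scipy.spatial.transform import Rotation as Ro
from rig import bot,viewer
def cams(): return {n:viewer.capture(n) for n in("scene","top")}
def proj(c,X):
    p=(c["camera_matrix"]@(c["R"]@np.atleast_2d(X).T+c["t"][:,None])).T
    return p[:,:2]/p[:,2:]
def ray(c,uv,z):
    d=c["R"].T@np.linalg.solve(c["camera_matrix"],[*uv,1]);o=-c["R"].T@c["t"];return o+d*(z-o[2])/d[2]
def tf(p,X,z0=0):  # pose x,y,yaw(rad)
    X=np.atleast_2d(X);c,s=np.cos(p[2]),np.sin(p[2])
    return np.c_[p[0]+c*X[:,0]-s*X[:,1],p[1]+s*X[:,0]+c*X[:,1],z0+X[:,2]]
def fit(C,obs,p0,z0=0): # obs: list (cam,uv,X)
    f=lambda p:np.concatenate([proj(C[n],tf(p,X,z0))[0]-uv for n,uv,X in obs])
    r=least_squares(f,p0,loss="soft_l1");return r.x,r.fun.reshape(-1,2)
E
cat > m.py <<'E'
from h import *
C=cams()
def o(cam,pts,org,s,Xs):return [(cam,np.array(org)+np.array(p)/s,np.array(X)/1000) for p,X in zip(pts,Xs)]
roof=[(100,75,170),(100,-75,170),(-35,75,170),(-35,-75,170)]
box=o("top",[(32,27),(225,32),(30,197),(220,200)],(240,138),3.75,roof)+o("scene",[(262,27),(273,186),(103,27),(107,186)],(258,162),3.75,roof)
pb,rb=fit(C,box,[.62,.07,0]);print("box",pb[:2].round(4),np.degrees(pb[2]).round(2),rb.round(1).tolist())
H=[(50,11,-42),(50,-11,-42),(-50,11,-42),(-50,-11,-42),(23,5,22),(23,-5,22),(-23,5,22),(-23,-5,22)]
hat=o("top",[(170,68),(208,72),(125,235),(162,237),(220,115),(234,118),(198,193),(211,197)],(385,205),5,H)+o("scene",[(262,128),(257,150),(85,65),(70,103)],(212,310),5,H[:4])
ph,rh=fit(C,hat,[.5,-.4,-.3],.187);print("lug",ph[:2].round(4),np.degrees(ph[2]).round(2),rh.round(1).tolist())
k=tf(ph,np.array([[-60,6,-169],[-60,6,-94]])/1000,.187)
for n in C:print(n,"knuck",proj(C[n],k).round(1).tolist(),"pins",proj(C[n],tf(pb,np.array([[-38,-88.5,45],[-38,-88.5,120]])/1000)).round(1).tolist())
for n,sc in(("scene",(268,140,284,172)),("top",(196,196,220,213))):
    x0,y0,x1,y1=sc;im=C[n]["color"][y0:y1,x0:x1].astype(int);m=((im.min(2)>165)&(im[...,0]-im[...,2]<45)).astype(np.uint8)
    print("\n".join("".join(".#"[v] for v in r) for r in m))
    M=cv2.moments(m,True);u=(M["m10"]/M["m00"]+x0,M["m01"]/M["m00"]+y0);a=.5*np.degrees(np.arctan2(2*M["mu11"],M["mu20"]-M["mu02"]))
    print(n,"charger",np.round(u,1),M["m00"],a,ray(C[n],u,.095).round(4))
E
python3 m.py
```

```text
box [0.6234 0.1188] -0.92 [[0.0, -0.5], [0.4, -0.8], [-0.9, 0.4], [0.7, 0.8], [0.1, 0.0], [0.7, -0.2], [-0.3, 0.0], [-0.4, -0.2]]
lug [ 0.4671 -0.2996] -17.16 [[0.7, -0.8], [0.5, 0.7], [0.0, -1.1], [0.1, 0.9], [-1.7, -1.4], [-0.9, -0.9], [-2.0, -0.9], [-1.0, -0.5], [-0.3, -0.8], [-1.7, 3.3], [-1.3, 0.9], [-1.0, 1.6]]
scene knuck [[228.0, 334.2], [225.5, 328.8]] pins [[284.0, 233.1], [284.7, 222.9]]
top knuck [[397.8, 253.3], [405.1, 254.1]] pins [[302.2, 198.0], [303.3, 195.3]]
................
................
................
....###.........
...#####........
....####........
....####........
....#..##.......
....#...#.......
.......##.......
.....#####......
.....#####......
......####......
......####......
........#.......
................
................
................
................
................
................
................
................
................
................
................
................
................
................
................
................
................
scene charger [274.4 148.3] 42.0 71.8460636304332 [0.5592 0.3321 0.095 ]
########################
########################
########################
###########........#####
#######..########...####
###...###########.....##
..###############......#
.################......#
#######...#######......#
#######..######........#
#############...........
.######.#...............
.####..................#
........................
#.......................
####...................#
#####.................##
top charger [205.7 201.4] 223.0 -13.176137896456064 [0.566  0.3286 0.095 ]
```

```bash
cat >> h.py <<'E'
def Rt(yaw,tilt=0): # tool pointing down, tool x at yaw (deg); tilt leans tool z towards +x(yaw)
    return (Ro.from_euler("z",yaw,degrees=True)*Ro.from_euler("y",-tilt,degrees=True)).as_matrix()@np.diag([1.,-1,-1])
def go(p,R):
    s=bot.read_state();R0=np.array(s["tcp_rot"])
    print("t",round(s["time_s"],2),"offset",(R0.T@(np.array(p)-s["position"])).round(4).tolist(),"dr",Ro.from_matrix(R0.T@R).as_rotvec(degrees=True).round(2).tolist())
E
python3 -c "
from h import *
print(Rt(10,30).round(2))
go([.465,-.302,.25],Rt(-16.5));go([.465,-.302,.168],Rt(-16.5))"
```

```text
[[ 0.85  0.17  0.49]
 [ 0.15 -0.98  0.09]
 [ 0.5   0.   -0.87]]
t 0.2 offset [0.3203, -0.172, -0.0278] dr [-0.08, 0.01, 38.21]
t 0.2 offset [0.3202, -0.1719, 0.0542] dr [-0.08, 0.01, 38.21]
```

Call:
servo_tool --targets '[{"offset":[0.04,-0.02,-0.025],"dr":[0,0,5]},{"offset":[0.08,-0.04,-0.03],"dr":[0,0,10]},{"offset":[0.12,-0.06,-0.03],"dr":[0,0,15]},{"offset":[0.155,-0.08,-0.03],"dr":[0,0,20]},{"offset":[0.19,-0.1,-0.03],"dr":[0,0,25]},{"offset":[0.225,-0.12,-0.03],"dr":[0,0,30]},{"offset":[0.26,-0.14,-0.03],"dr":[0,0,34]},{"offset":[0.29,-0.155,-0.03],"dr":[0,0,38.2]},{"offset":[0.31,-0.167,-0.03],"dr":[0,0,38.2]},{"offset":[0.32,-0.172,-0.028],"dr":[0,0,38.2]},{"offset":[0.32,-0.172,0.0],"dr":[0,0,38.2]},{"offset":[0.32,-0.172,0.03],"dr":[0,0,38.2]},{"offset":[0.32,-0.172,0.054],"dr":[0,0,38.2]},{"offset":[0.32,-0.172,0.054],"dr":[0,0,38.2]}]' --gripper -1

```text
time_s: 1.37
position: [0.4617, -0.3005, 0.1639]
tcp_rot: [[0.959, -0.284, -0.008], [-0.284, -0.959, 0.007], [-0.01, -0.005, -1.0]]
force: [-0.6, 0.2, -1.1]
opening: 1.002
grasp_force: 0.0
```

Call:
servo_tool --targets '[{"offset":[0,0,0],"dr":[0,0,0]},{"offset":[0,0,0],"dr":[0,0,0]},{"offset":[0,0,0],"dr":[0,0,0]},{"offset":[0,0,0],"dr":[0,0,0]},{"offset":[0,0,0],"dr":[0,0,0]},{"offset":[0,0,0],"dr":[0,0,0]},{"offset":[0,0,0],"dr":[0,0,0]},{"offset":[0,0,0],"dr":[0,0,0]}]' --gripper 1

```text
time_s: 2.03
position: [0.4649, -0.3026, 0.1689]
tcp_rot: [[0.959, -0.284, 0.0], [-0.284, -0.959, -0.0], [0.0, 0.0, -1.0]]
force: [-0.4, -0.0, 0.7]
opening: 0.478
grasp_force: 0.0
```

Call:
servo_tool --targets '[{"offset":[0,0,0],"dr":[0,0,0]},{"offset":[0,0,0],"dr":[0,0,0]},{"offset":[0,0,0],"dr":[0,0,0]},{"offset":[0,0,0],"dr":[0,0,0]},{"offset":[0,0,0],"dr":[0,0,0]},{"offset":[0,0,0],"dr":[0,0,0]},{"offset":[0,0,0],"dr":[0,0,0]},{"offset":[0,0,0],"dr":[0,0,0]}]'

```text
time_s: 2.7
position: [0.4648, -0.3025, 0.1685]
tcp_rot: [[0.959, -0.284, -0.0], [-0.284, -0.959, 0.0], [-0.0, -0.0, -1.0]]
force: [-0.2, 0.2, 0.1]
opening: 0.113
grasp_force: 30.0
```

Call:
servo_tool --targets '[{"offset":[0,0,-0.01],"dr":[0,0,0]},{"offset":[0,0,-0.03],"dr":[0,0,0]},{"offset":[0,0,-0.05],"dr":[0,0,0]},{"offset":[0,0,-0.065],"dr":[0,0,0]},{"offset":[0,0,-0.07],"dr":[0,0,0]},{"offset":[0,0,-0.07],"dr":[0,0,0]},{"offset":[0,0,-0.07],"dr":[0,0,0]}]'

```text
time_s: 3.28
position: [0.4644, -0.3022, 0.2383]
tcp_rot: [[0.959, -0.284, -0.001], [-0.284, -0.959, 0.001], [-0.001, -0.0, -1.0]]
force: [-0.4, 0.4, -2.7]
opening: 0.113
grasp_force: 30.0
```

```bash
python3 - <<'E'
from h import *
C=cams()
pb=[.6234,.1188,np.radians(-.92)]
tgt=tf(pb,np.array([[22,-94.5,199]])/1000);print("lug target",tgt)
print("pins",tf(pb,np.array([[-38,-88.5,30],[-38,-88.5,105]])/1000))
s=bot.read_state();g=np.array(s["position"])+[0,0,.0187];print(s["position"],s["opening"])
R=np.array(s["tcp_rot"])@np.diag([1,-1,-1])
loc=np.array([[-60,6,-169],[-60,6,-82],[-60,6,-94],[50,11,-42],[50,-11,-42],[-50,11,-42],[-50,-11,-42]])/1000
P=g+loc@R.T
for n,(x,y) in(("scene",(212,290)),("top",(385,200))):
    im=cv2.resize(C[n]["color"][y:y+75,x:x+66,::-1],None,fx=6,fy=6,interpolation=cv2.INTER_CUBIC)
    for q in proj(C[n],P):cv2.drawMarker(im,tuple(int(v) for v in (q-[x,y]+.5)*6),(0,0,255),0,9,1)
    C[n]["im"]=im
cv2.imwrite("pics/h1.png",np.hstack([C["scene"]["im"],C["top"]["im"]]))
E
```

```text
lug target [[0.64387984 0.02395894 0.199     ]]
pins [[0.58398391 0.03092155 0.03      ]
 [0.58398391 0.03092155 0.105     ]]
[ 0.46406272 -0.30178697  0.23733976] 0.11088209602461958
```

View pics/h1.png

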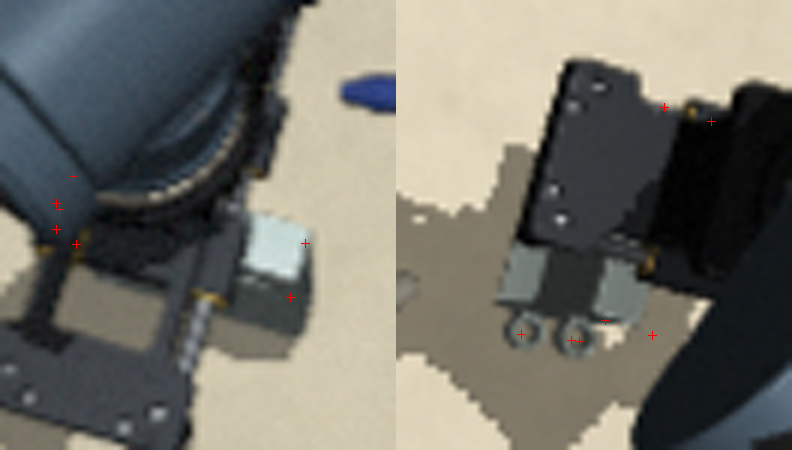

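The picture shows the hatch lifted straight. Its knuckle rings in the top view (scaled crop (523,331) and (574,335)) are within about 1 px of the prediction. I now bring it beside the pins, standing off in −y, and compare there.

```bash
python3 -c "
from h import *
go([.643,-.045,.238],Rt(-.9));go([.643,-.045,.206],Rt(-.9))"
```

```text
t 3.38 offset [0.0986, -0.297, -0.0005] dr [-0.1, 0.14, -15.6]
t 3.38 offset [0.0987, -0.297, 0.0315] dr [-0.1, 0.14, -15.6]
```

Call:
servo_tool --targets '[{"offset":[0.003,-0.01,0],"dr":[0,0,0]},{"offset":[0.01,-0.03,0],"dr":[0,0,-1]},{"offset":[0.02,-0.06,0],"dr":[0,0,-3]},{"offset":[0.03,-0.09,0],"dr":[0,0,-5]},{"offset":[0.04,-0.12,0],"dr":[0,0,-7]},{"offset":[0.05,-0.15,0],"dr":[0,0,-9]},{"offset":[0.06,-0.18,0],"dr":[0,0,-11]},{"offset":[0.07,-0.21,0],"dr":[0,0,-13]},{"offset":[0.08,-0.24,0],"dr":[0,0,-14.5]},{"offset":[0.09,-0.265,0],"dr":[0,0,-15.6]},{"offset":[0.095,-0.285,0.01],"dr":[0,0,-15.6]},{"offset":[0.098,-0.295,0.02],"dr":[0,0,-15.6]},{"offset":[0.0985,-0.297,0.028],"dr":[0,0,-15.6]},{"offset":[0.0985,-0.297,0.0315],"dr":[0,0,-15.6]},{"offset":[0.0985,-0.297,0.0315],"dr":[0,0,-15.6]},{"offset":[0.0985,-0.297,0.0315],"dr":[0,0,-15.6]},{"offset":[0.0985,-0.297,0.0315],"dr":[0,0,-15.6]}]'

```text
time_s: 4.8
position: [0.6434, -0.0471, 0.2074]
tcp_rot: [[1.0, -0.017, 0.0], [-0.017, -1.0, -0.0], [0.0, 0.0, -1.0]]
force: [0.9, 0.3, -2.6]
opening: 0.112
grasp_force: 30.0
```

```bash
cat > see.py <<'E'
from h import *
import sys
C=cams()
pb=[.6234,.1188,np.radians(-.92)]
s=bot.read_state();g=np.array(s["position"])+[0,0,.0187];print(s["position"],s["tcp_rot"][0],s["opening"])
R=np.array(s["tcp_rot"])@np.diag([1,-1,-1])
P=g+np.array([[-60,6,-157],[-60,6,-82]])/1000@R.T
Q=tf(pb,np.array([[-38,-88.5,45],[-38,-88.5,120],[100,75,170],[100,-75,170],[-35,75,170],[-35,-75,170]])/1000)
for n,(x,y) in(("scene",(262,195)),("top",(275,170))):
    im=cv2.resize(C[n]["color"][y:y+60,x:x+60,::-1],None,fx=6.6,fy=6.6,interpolation=cv2.INTER_CUBIC)
    for A,col in((P,(0,0,255)),(Q,(0,255,0))):
        for q in proj(C[n],A):cv2.drawMarker(im,tuple(int(v) for v in (q-[x,y]+.5)*6.6),col,0,9,1)
    C[n]["im"]=im
cv2.imwrite(sys.argv[1],np.hstack([C["scene"]["im"],C["top"]["im"]]))
E
python3 see.py pics/h2.png
```

```text
[ 0.64373144 -0.04686541  0.20782236] [ 0.99985197 -0.01716492  0.00118478] 0.11697588862051024
```

View pics/h2.png

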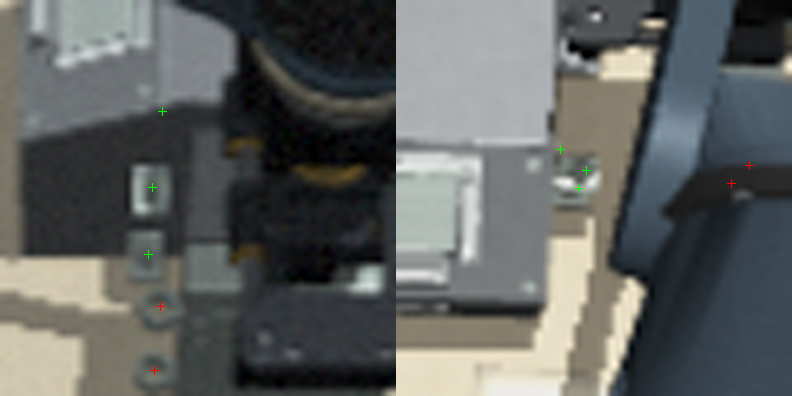

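The scene view shows both knuckle rings on their predictions (within about 0.5 px) and the pin brackets near theirs. One closer crop gives the pin offsets.

```bash
sed -e 's/(("scene",(262,195)),("top",(275,170)))/(("scene",(276,216)),)/; s/y+60,x:x+60/y+40,x:x+20/; s/6\.6/15/g; s/np.hstack.*)/C["scene"]["im"])/' see.py > see2.py; python3 see2.py pics/h3.png
```

```text
[ 0.64374453 -0.04645796  0.20774992] [ 0.99986072 -0.01665537  0.00106398] 0.11293213291307251
```

View pics/h3.png

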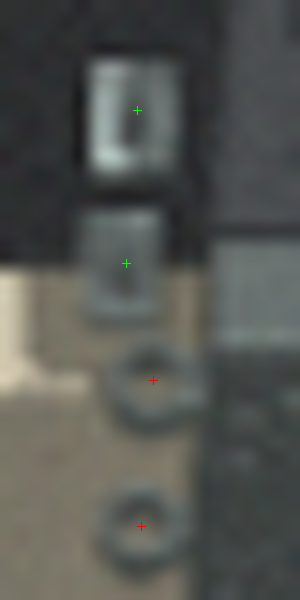

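```bash
python3 -c "
from h import *
go([.6438,.0243,.204],Rt(-.92))"
```

```text
t 5.0 offset [-0.0011, -0.0708, 0.0037] dr [0.01, -0.06, -0.03]
```

Call:
servo_tool --targets '[{"offset":[-0.001,-0.01,0.0035],"dr":[0,0,0]},{"offset":[-0.001,-0.025,0.0035],"dr":[0,0,0]},{"offset":[-0.001,-0.04,0.0035],"dr":[0,0,0]},{"offset":[-0.001,-0.055,0.0035],"dr":[0,0,0]},{"offset":[-0.001,-0.065,0.0035],"dr":[0,0,0]},{"offset":[-0.001,-0.07,0.0035],"dr":[0,0,0]},{"offset":[-0.001,-0.071,0.0035],"dr":[0,0,0]},{"offset":[-0.001,-0.071,0.0035],"dr":[0,0,0]},{"offset":[-0.001,-0.071,0.0035],"dr":[0,0,0]},{"offset":[-0.001,-0.071,0.0035],"dr":[0,0,0]}]'

```text
time_s: 5.83
position: [0.6438, 0.0247, 0.2036]
tcp_rot: [[1.0, -0.016, 0.0], [-0.016, -1.0, -0.0], [0.0, 0.0, -1.0]]
force: [0.3, 0.9, -2.0]
opening: 0.118
grasp_force: 30.0
```

Call:
servo_tool --targets '[{"offset":[0,0,0.003],"dr":[0,0,0]},{"offset":[0,0,0.006],"dr":[0,0,0]},{"offset":[0,0,0.009],"dr":[0,0,0]},{"offset":[0,0,0.011],"dr":[0,0,0]},{"offset":[0,0,0.012],"dr":[0,0,0]},{"offset":[0,0,0.012],"dr":[0,0,0]}]'

```text
time_s: 6.33
position: [0.6435, 0.0252, 0.191]
tcp_rot: [[1.0, -0.016, -0.001], [-0.016, -1.0, 0.0], [-0.001, -0.0, -1.0]]
force: [-0.2, -0.3, -2.4]
opening: 0.113
grasp_force: 30.0
```

```bash
python3 see2.py pics/h4.png
```

```text
[0.64378194 0.02527101 0.19146197] [ 9.99877578e-01 -1.56468668e-02 -7.11279733e-05] 0.11627269347129077
```

View pics/h4.png

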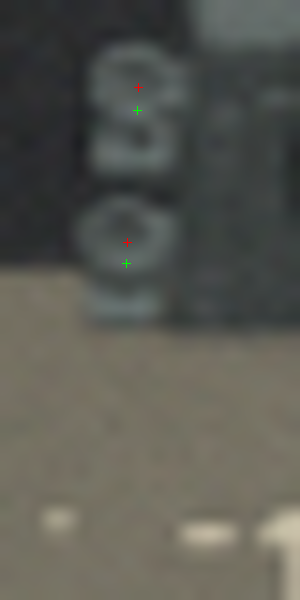

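The rings sit over the brackets with no side force, so the pin tips have entered. I carry on lowering.

Call:
servo_tool --targets '[{"offset":[0,0,0.0015],"dr":[0,0,0]},{"offset":[0,0,0.003],"dr":[0,0,0]},{"offset":[0,0,0.0045],"dr":[0,0,0]},{"offset":[0,0,0.006],"dr":[0,0,0]},{"offset":[0,0,0.0075],"dr":[0,0,0]},{"offset":[0,0,0.009],"dr":[0,0,0]},{"offset":[0,0,0.01],"dr":[0,0,0]},{"offset":[0,0,0.011],"dr":[0,0,0]},{"offset":[0,0,0.011],"dr":[0,0,0]}]'

```text
time_s: 7.18
position: [0.6437, 0.0253, 0.1805]
tcp_rot: [[1.0, -0.016, -0.0], [-0.016, -1.0, 0.0], [-0.0, -0.0, -1.0]]
force: [-0.2, 0.8, -3.3]
opening: 0.114
grasp_force: 30.0
```

Call:
servo_tool --targets '[{"offset":[0,0,0.001],"dr":[0,0,0]},{"offset":[0,0,0.002],"dr":[0,0,0]},{"offset":[0,0,0.002],"dr":[0,0,0]},{"offset":[0,0,0.002],"dr":[0,0,0]}]'

```text
time_s: 7.52
position: [0.6445, 0.0253, 0.1802]
tcp_rot: [[1.0, -0.016, 0.002], [-0.016, -1.0, -0.0], [0.002, 0.0, -1.0]]
force: [-1.3, -0.0, 5.4]
opening: 0.113
grasp_force: 30.0
```

Call:
servo_tool --targets '[{"offset":[0,0,-0.001],"dr":[0,0,0]},{"offset":[0,0,-0.001],"dr":[0,0,0]},{"offset":[0,0,-0.001],"dr":[0,0,0]},{"offset":[0,0,-0.001],"dr":[0,0,0]},{"offset":[0,0,-0.001],"dr":[0,0,0]},{"offset":[0,0,-0.02],"dr":[0,0,0]},{"offset":[0,0,-0.05],"dr":[0,0,0]},{"offset":[0,0,-0.08],"dr":[0,0,0]},{"offset":[0,0,-0.11],"dr":[0,0,0]},{"offset":[0,0,-0.12],"dr":[0,0,0]},{"offset":[0,0,-0.12],"dr":[0,0,0]}]' --gripper -1

```text
time_s: 8.43
position: [0.6457, 0.0251, 0.3021]
tcp_rot: [[1.0, -0.016, 0.008], [-0.016, -1.0, -0.001], [0.008, 0.001, -1.0]]
force: [1.5, 0.3, 0.0]
opening: 0.866
grasp_force: 0.0
```

```bash
python3 - <<'E'
from h import *
C=cams()
pb=[.6234,.1188,np.radians(-.92)]
L=np.array([[22,-94.5,199]])/1000
H=np.array([(23,0,22),(-23,0,22),(-60,6,-157),(-60,6,-82)])/1000
P=tf(pb,L+H)
out=[]
for n,(x,y,w,h),m in(("scene",(250,180,80,80),P),("top",(180,180,60,80),None)):
    k=600/80*2/3
    im=cv2.resize(C[n]["color"][y:y+h,x:x+w,::-1],None,fx=5,fy=5,interpolation=cv2.INTER_CUBIC)
    if m is not None:
        for q in proj(C[n],m):cv2.drawMarker(im,tuple(int(v) for v in (q-[x,y]+.5)*5),(0,0,255),0,9,1)
    out.append(im)
cv2.imwrite("pics/h5.png",np.hstack(out))
# charger: colour segmentation of bright faces
im=C["top"]["color"][192:218,190:225].astype(int)
m=(im.min(2)>0)
for r in im[3:18,4:24]:print(" ".join(f"{a:3d}/{b:3d}" for a,b in zip(r[:,2],r[:,0]-r[:,2])))
E
```

```text
190/ 36 192/ 35 193/ 34 192/ 35 191/ 36 192/ 35 192/ 35 190/ 36 191/ 35 191/ 35 191/ 36 190/ 36 191/ 36 191/ 36 194/ 34 193/ 34 193/ 34 192/ 35 190/ 37 191/ 36
190/ 36 191/ 35 191/ 36 193/ 35 193/ 34 193/ 34 193/ 34 191/ 36 191/ 36 190/ 36 188/ 37 188/ 36 189/ 36 191/ 35 192/ 35 192/ 35 191/ 36 191/ 35 191/ 36 191/ 36
186/ 37 190/ 36 191/ 36 192/ 35 191/ 36 193/ 34 192/ 35 191/ 36 191/ 36 190/ 36 190/ 35 189/ 35 188/ 35 189/ 36 190/ 35 190/ 36 189/ 36 189/ 36 191/ 36 190/ 37
190/ 35 192/ 35 193/ 35 191/ 35 190/ 37 192/ 35 191/ 36 191/ 36 190/ 36 191/ 36 190/ 36 189/ 36 191/ 35 189/ 37 191/ 35 191/ 36 191/ 36 191/ 36 192/ 35 192/ 35
190/ 36 192/ 35 192/ 34 191/ 36 191/ 36 192/ 34 191/ 35 190/ 36 191/ 34 190/ 35 192/ 35 191/ 36 185/ 36 148/ 32 136/ 29 177/ 32 168/ 29 181/ 29 153/ 27 114/ 26
190/ 35 191/ 36 190/ 36 190/ 36 190/ 36 190/ 35 189/ 36 188/ 37 183/ 36 149/ 32 140/ 30 181/ 33 188/ 28 195/ 23 196/ 27 210/ 21 220/ 10 224/  7 187/ 29  90/ 17
189/ 36 188/ 37 189/ 36 189/ 37 183/ 37 150/ 32 142/ 29 173/ 30 192/ 29 187/ 29 196/ 27 211/ 20 221/ 11 227/  5 227/  6 226/  7 228/  5 226/
[... 599 characters left out ...]
/ 16 219/ 14 218/ 15 220/ 13 209/ 19 160/ 23 161/ 24 122/ 23
190/ 36 188/ 34 200/ 24 217/ 16 219/ 15 220/ 13 221/ 12 221/ 12 218/ 15 213/ 17 214/ 17 221/ 12 213/ 19 204/ 24 187/ 26 174/ 26 156/ 25 132/ 23 112/ 21  64/ 12
190/ 36 186/ 37 173/ 28 211/ 20 215/ 18 217/ 16 217/ 16 219/ 14 207/ 22 162/ 23 186/ 25 171/ 24 156/ 24 138/ 25 119/ 22 102/ 20  83/ 15  69/ 14  63/ 12  54/ 11
190/ 35 182/ 36 146/ 28 194/ 27 181/ 25 193/ 27 180/ 27 167/ 24 151/ 24 126/ 23 117/ 22 100/ 18  77/ 14  68/ 13  62/ 13  60/ 12  57/ 10  56/ 10  55/ 10  53/ 12
190/ 35 186/ 36 173/ 35 110/ 22 134/ 24 132/ 21 114/ 21  96/ 18  72/ 13  63/ 13  52/ 10  60/ 11  56/ 11  57/  9  55/ 11  54/ 11  55/  9  53/ 10  53/ 10  52/  9
```

View pics/h5.png

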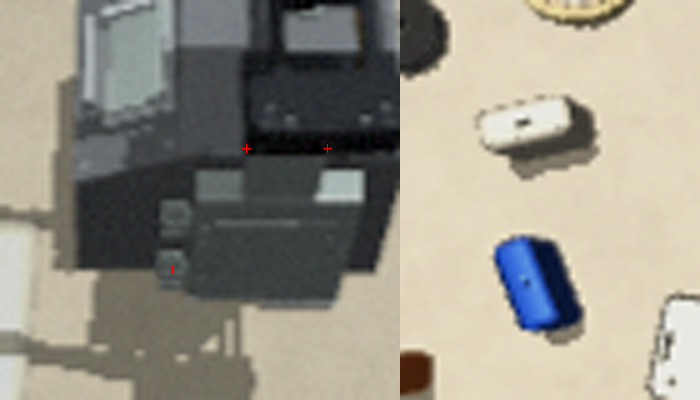

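The hatch is seated with both knuckle rings on their marks (crop (175,218) and (172,268)). The charger stands alone at crop (525,125). I measure its top next.

```bash
python3 - <<'E'
from h import *
C=cams()
for n,(x0,y0,x1,y1),th in(("top",(190,192,222,214),165),("scene",(266,138,284,160),165)):
    im=C[n]["color"][y0:y1,x0:x1].astype(int);m=((im[...,2]>th)&(im[...,0]-im[...,2]<31)).astype(np.uint8)
    m=cv2.morphologyEx(m,cv2.MORPH_CLOSE,np.ones((3,3),np.uint8))
    cs,_=cv2.findContours(m,0,1);c=max(cs,key=cv2.contourArea)
    q=np.argwhere(m)[:,::-1]
    r=cv2.boxPoints(cv2.minAreaRect(c.astype(np.float32)))+[x0,y0]
    W=np.array([ray(C[n],p,.095) for p in r]);cen=W.mean(0)
    e=[(np.linalg.norm(d[:2])*1e3,np.degrees(np.arctan2(d[1],d[0]))) for d in(W[1]-W[0],W[2]-W[1])]
    print(n,"cen",cen.round(4),"edges",np.round(e,1).tolist(),"area",m.sum())
    if n=="scene":print("\n".join("".join(".#"[v] for v in r) for r in m))
E
```

```text
top cen [0.559  0.3326 0.095 ] edges [[54.3, -75.5], [21.0, -164.7]] area 117
scene cen [0.5594 0.3293 0.095 ] edges [[30.8, 50.4], [74.7, -52.3]] area 76
..................
..................
..................
..................
..................
.....##...........
##########........
##...#####........
##...#####........
.....#######......
......######......
......######......
......######......
.......#####......
.......#####...#..
........########..
........####....##
..................
..................
..................
..................
..................
```

```bash
python3 -c "
from h import *
go([.559,.332,.20],Rt(14.5));go([.559,.332,.064],Rt(14.5))"
```

```text
t 8.63 offset [-0.0877, -0.3052, 0.0965] dr [-0.07, 0.27, -15.4]
t 8.63 offset [-0.087, -0.3051, 0.2325] dr [-0.07, 0.27, -15.4]
```

Call:
servo_tool --targets '[{"offset":[-0.007,-0.025,0.0],"dr":[0,0,-1]},{"offset":[-0.017,-0.06,0.0],"dr":[0,0,-3]},{"offset":[-0.027,-0.095,0.0],"dr":[0,0,-5]},{"offset":[-0.037,-0.13,0.0],"dr":[0,0,-7]},{"offset":[-0.047,-0.165,0.0],"dr":[0,0,-9]},{"offset":[-0.057,-0.2,0.01],"dr":[0,0,-11]},{"offset":[-0.067,-0.235,0.03],"dr":[0,0,-13]},{"offset":[-0.077,-0.27,0.05],"dr":[0,0,-15.4]},{"offset":[-0.084,-0.293,0.07],"dr":[0,0,-15.4]},{"offset":[-0.087,-0.303,0.085],"dr":[0,0,-15.4]},{"offset":[-0.087,-0.305,0.09],"dr":[0,0,-15.4]},{"offset":[-0.087,-0.305,0.09],"dr":[0,0,-15.4]},{"offset":[-0.087,-0.305,0.09],"dr":[0,0,-15.4]},{"offset":[-0.087,-0.305,0.09],"dr":[0,0,-15.4]}]'

```text
time_s: 9.8
position: [0.5627, 0.3306, 0.2092]
tcp_rot: [[0.969, 0.249, 0.001], [0.249, -0.969, 0.0], [0.001, 0.0, -1.0]]
force: [0.3, 1.2, 0.5]
opening: 1.0
grasp_force: 0.0
```

```bash
python3 -c "
from h import *
go([.559,.332,.064],Rt(14.5))"
```

```text
t 9.8 offset [-0.0034, -0.0023, 0.1452] dr [0.01, -0.08, -0.08]
```

Call:
servo_tool --targets '[{"offset":[-0.0035,-0.002,0.02],"dr":[0,0,0]},{"offset":[-0.0035,-0.002,0.05],"dr":[0,0,0]},{"offset":[-0.0035,-0.002,0.08],"dr":[0,0,0]},{"offset":[-0.0035,-0.002,0.11],"dr":[0,0,0]},{"offset":[-0.0035,-0.002,0.13],"dr":[0,0,0]},{"offset":[-0.0035,-0.002,0.14],"dr":[0,0,0]},{"offset":[-0.0035,-0.002,0.145],"dr":[0,0,0]},{"offset":[-0.0035,-0.002,0.145],"dr":[0,0,0]}]'

```text
time_s: 10.47
position: [0.5584, 0.3321, 0.0637]
tcp_rot: [[0.968, 0.249, 0.0], [0.249, -0.968, 0.0], [0.0, -0.0, -1.0]]
force: [-0.1, -0.5, 0.3]
opening: 0.998
grasp_force: 0.0
```

Call:
servo_tool --targets '[{"offset":[0,0,0],"dr":[0,0,0]},{"offset":[0,0,0],"dr":[0,0,0]},{"offset":[0,0,0],"dr":[0,0,0]},{"offset":[0,0,0],"dr":[0,0,0]},{"offset":[0,0,0],"dr":[0,0,0]},{"offset":[0,0,0],"dr":[0,0,0]},{"offset":[0,0,0],"dr":[0,0,0]},{"offset":[0,0,0],"dr":[0,0,0]}]' --gripper 1

```text
time_s: 11.13
position: [0.558, 0.3329, 0.0642]
tcp_rot: [[0.968, 0.25, 0.001], [0.25, -0.968, 0.0], [0.001, -0.0, -1.0]]
force: [-0.0, 0.4, 4.4]
opening: 0.663
grasp_force: 30.0
```

```bash
cat > ins.py <<'E'
from h import *
pb=[.6234,.1188,np.radians(-.92)]
a=np.array([.5,0,-.8660]);n=np.array([.8660,0,.5]);lip=np.array([-.0827,0,.1425])
def tcp(s,c,dy=0,front=.064): # front of charger s past face, c above slide
    return tf(pb,lip+(.013+c)*n+(s-front)*a+[0,dy,0])[0]
E
python3 -c "
from ins import *
go([.558,.333,.27],Rt(14.5));print(tcp(-.03,.003));go(tcp(-.045,.003),Rt(-.92,30))"
```

```text
t 11.13 offset [0.0003, -0.0002, -0.2058] dr [-0.01, -0.05, 0.0]
[0.50757093 0.12066003 0.231904  ]
t 11.13 offset [-0.109, 0.1908, -0.1808] dr [-4.06, 29.77, 15.06]
```

Call:
servo_tool --targets '[{"offset":[0,0,-0.015],"dr":[0,0,0]},{"offset":[0,0,-0.045],"dr":[0,0,0]},{"offset":[0,0,-0.08],"dr":[0,0,0]},{"offset":[0,0,-0.115],"dr":[0,0,0]},{"offset":[0,0,-0.15],"dr":[0,0,0]},{"offset":[-0.005,0.01,-0.18],"dr":[0,0,0]},{"offset":[-0.018,0.03,-0.2],"dr":[-0.4,3,1.5]},{"offset":[-0.032,0.055,-0.21],"dr":[-0.8,6,3]},{"offset":[-0.046,0.08,-0.21],"dr":[-1.3,9.5,4.8]},{"offset":[-0.06,0.105,-0.21],"dr":[-1.8,13,6.6]},{"offset":[-0.074,0.13,-0.205],"dr":[-2.3,17,8.6]},{"offset":[-0.086,0.15,-0.2],"dr":[-2.8,21,10.6]},{"offset":[-0.097,0.17,-0.195],"dr":[-3.3,24.5,12.4]},{"offset":[-0.105,0.184,-0.185],"dr":[-3.8,28,14.2]},{"offset":[-0.109,0.191,-0.181],"dr":[-4.06,29.8,15.06]},{"offset":[-0.109,0.191,-0.181],"dr":[-4.06,29.8,15.06]},{"offset":[-0.109,0.191,-0.181],"dr":[-4.06,29.8,15.06]},{"offset":[-0.109,0.191,-0.181],"dr":[-4.06,29.8,15.06]}]'

```text
time_s: 12.63
position: [0.5014, 0.1208, 0.2454]
tcp_rot: [[0.865, -0.016, 0.501], [-0.013, -1.0, -0.008], [0.501, 0.0, -0.865]]
force: [0.8, 0.2, -0.9]
opening: 0.664
grasp_force: 30.0
```

```bash
cat > see3.py <<'E'
from ins import *
import sys
C=cams();s=bot.read_state();print(s["position"],s["opening"],s["force"])
go(tcp(-.02,.003),Rt(-.92,30))
R=np.array(s["tcp_rot"]);f=[]
P=np.array(s["position"])+np.array([[x,y,.064] for x in(-.013,.013) for y in(-.029,.029)])@R.T
Q=tf(pb,np.array([lip+[0,y,0]+k*n for y in(-.036,.036) for k in (0,.04)]+[lip-.016*a+[0,y,0] for y in(-.03,.03)]))
L=tf(pb,np.array([[45,-94.5,221],[-1,-94.5,221],[-38,-88.5,117],[-38,-88.5,42]])/1000)
for nm,(x,y) in(("scene",(255,145)),("top",(235,150))):
    im=cv2.resize(C[nm]["color"][y:y+75,x:x+80,::-1],None,fx=5,fy=5,interpolation=cv2.INTER_CUBIC)
    for A,col in((P,(0,0,255)),(Q,(0,255,0)),(L,(255,0,255))):
        for q in proj(C[nm],A):cv2.drawMarker(im,tuple(int(v) for v in (q-[x,y]+.5)*5),col,0,9,1)
    f.append(im)
cv2.imwrite(sys.argv[1],np.hstack(f))
E
python3 see3.py pics/c1.png
```

```text
[0.50161103 0.12103809 0.24555258] 0.6626602207449963 [-0.80048192 -0.1389338  -0.61778451]
t 12.73 offset [-0.0017, 0.0003, 0.0248] dr [-0.01, -0.11, 0.06]
```

View pics/c1.png

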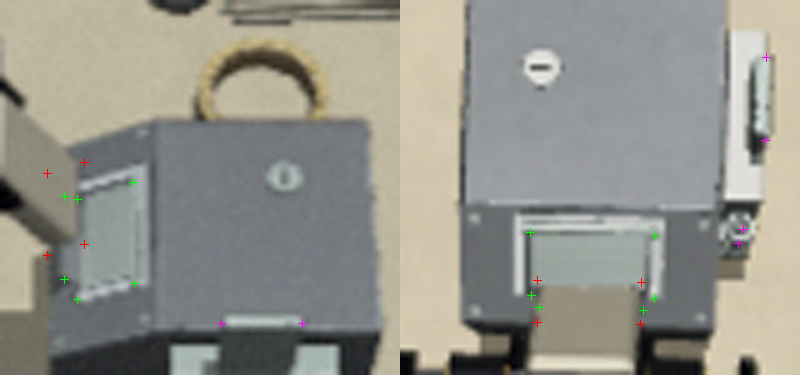

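The picture shows the charger lined up with the slot: its front is at top crop (584,285) and the slot frame is centred at (588,215). The hatch lug lies exactly on its target marks, so it is hung and shut. I insert now.

Call:
servo_tool --targets '[{"offset":[-0.0007,0,0.01],"dr":[0,0,0]},{"offset":[-0.0007,0,0.02],"dr":[0,0,0]},{"offset":[-0.0007,0,0.03],"dr":[0,0,0]},{"offset":[-0.0007,0,0.038],"dr":[0,0,0]},{"offset":[-0.0007,0,0.044],"dr":[0,0,0]},{"offset":[-0.0007,0,0.05],"dr":[0,0,0]},{"offset":[-0.0007,0,0.055],"dr":[0,0,0]},{"offset":[-0.0007,0,0.06],"dr":[0,0,0]},{"offset":[-0.0007,0,0.065],"dr":[0,0,0]},{"offset":[-0.0007,0,0.065],"dr":[0,0,0]}]'

```text
time_s: 13.57
position: [0.5318, 0.1199, 0.1869]
tcp_rot: [[0.867, -0.016, 0.498], [-0.014, -1.0, -0.008], [0.498, 0.001, -0.867]]
force: [-0.1, -0.4, -1.8]
opening: 0.66
grasp_force: 30.0
```

Call:
servo_tool --targets '[{"offset":[0,0,0.004],"dr":[0,0,0]},{"offset":[0,0,0.008],"dr":[0,0,0]},{"offset":[0,0,0.012],"dr":[0,0,0]},{"offset":[0,0,0.016],"dr":[0,0,0]},{"offset":[0,0,0.02],"dr":[0,0,0]},{"offset":[0,0,0.02],"dr":[0,0,0]}]'

```text
time_s: 14.07
position: [0.5419, 0.1197, 0.1696]
tcp_rot: [[0.867, -0.016, 0.498], [-0.014, -1.0, -0.009], [0.499, 0.001, -0.867]]
force: [1.6, -0.0, -2.8]
opening: 0.659
grasp_force: 30.0
```

```bash
python3 -c "
from ins import *
C=cams();s=bot.read_state();print(s['force'],s['moment'])
d=np.array(s['position'])-tcp(0,0);pbR=Ro.from_euler('z',pb[2]).as_matrix();e=pbR.T@d;print('s',e@a,'c',e@n,'y',e[1]);go(tcp(.06,.002),Rt(-.92,30))
c=C['top'];R=np.array(s['tcp_rot'])
# column profile along charger axis in top view, from TCP-.03 to front
for k in np.arange(-.035,.08,.005):
    q=proj(c,np.array(s['position'])+R@[.013,0,k])[0].round().astype(int);print(round(k,3),q,c['color'][q[1],q[0]])
"
```

```text
[-0.24672327 -0.03466456 -3.93695275] [ 0.05177357  0.72515831 -0.0046302 ]
s 0.04081982911006927 c 0.0016083582766232875 y -0.00046346946994030254
t 14.17 offset [0.0004, -0.0005, 0.0192] dr [0.03, 0.09, 0.01]
-0.035 [272 209] [223 220 198]
-0.03 [273 208] [208 202 182]
-0.025 [273 207] [149 143 126]
-0.02 [273 207] [149 143 126]
-0.015 [273 206] [151 145 128]
-0.01 [273 205] [152 147 129]
-0.005 [273 204] [151 146 128]
0.0 [273 204] [151 146 128]
0.005 [273 203] [151 145 128]
0.01 [273 202] [151 145 128]
0.015 [273 201] [150 145 128]
0.02 [273 201] [150 145 128]
0.025 [273 200] [150 143 127]
0.03 [273 199] [144 139 122]
0.035 [273 199] [144 139 122]
0.04 [274 198] [86 83 72]
0.045 [274 197] [92 89 80]
0.05 [274 197] [92 89 80]
0.055 [274 196] [134 139 133]
0.06 [274 195] [211 215 211]
0.065 [274 195] [211 215 211]
0.07 [274 194] [155 159 159]
0.075 [274 193] [160 162 164]
```

Call:
servo_tool --targets '[{"offset":[0,0,0.004],"dr":[0,0,0]},{"offset":[0,0,0.008],"dr":[0,0,0]},{"offset":[0,0,0.012],"dr":[0,0,0]},{"offset":[0,0,0.016],"dr":[0,0,0]},{"offset":[0,0,0.018],"dr":[0,0,0]},{"offset":[0,0,0.018],"dr":[0,0,0]},{"offset":[0,0,0.018],"dr":[0,0,0]}]'

```text
time_s: 14.75
position: [0.5506, 0.1196, 0.1545]
tcp_rot: [[0.867, -0.016, 0.499], [-0.014, -1.0, -0.008], [0.499, 0.001, -0.867]]
force: [-1.6, 0.1, -3.8]
opening: 0.662
grasp_force: 30.0
```

Call:
servo_tool --targets '[{"offset":[-0.001,0,0],"dr":[0,0,0]},{"offset":[-0.001,0,0],"dr":[0,0,0]},{"offset":[-0.001,0,0],"dr":[0,0,0]},{"offset":[-0.001,0,0],"dr":[0,0,0]}]'

```text
time_s: 15.08
position: [0.5503, 0.1196, 0.1547]
tcp_rot: [[0.866, -0.016, 0.5], [-0.014, -1.0, -0.008], [0.5, 0.0, -0.866]]
force: [0.1, -0.1, -4.6]
opening: 0.666
grasp_force: 30.0
```

Call:
servo_tool --targets '[{"offset":[0,0,0],"dr":[0,0,0]},{"offset":[0,0,0],"dr":[0,0,0]},{"offset":[0,0,0],"dr":[0,0,0]},{"offset":[0,0,0],"dr":[0,0,0]},{"offset":[0,0,-0.01],"dr":[0,0,0]},{"offset":[0,0,-0.03],"dr":[0,0,0]},{"offset":[0,0,-0.05],"dr":[0,0,0]},{"offset":[0,0,-0.065],"dr":[0,0,0]},{"offset":[0,0,-0.07],"dr":[0,0,0]},{"offset":[0,0,-0.07],"dr":[0,0,0]}]' --gripper -0.75

```text
time_s: 15.92
position: [0.5154, 0.1204, 0.2167]
tcp_rot: [[0.864, -0.016, 0.503], [-0.014, -1.0, -0.008], [0.503, 0.0, -0.864]]
force: [0.6, -0.0, 0.1]
opening: 0.875
grasp_force: 0.0
```

```bash
python3 see3.py pics/c2.png; python3 - <<'E'
from ins import *
C=cams();c=C["top"];Rb=Ro.from_euler('z',pb[2]).as_matrix()
for k in np.arange(-.07,.08,.005):
    q=proj(c,tf(pb,lip+.026*n+k*a))[0].round().astype(int);print(round(k,3),q,c['color'][q[1],q[0]])
E
```

```text
[0.51536505 0.12021913 0.21519724] 0.8817259764435343 [-0.33202676 -0.11880131 -0.78124832]
t 16.02 offset [0.0016, -0.0003, -0.0084] dr [0.02, -0.04, 0.01]
-0.07 [272 211] [180 172 153]
-0.065 [272 211] [180 172 153]
-0.06 [272 210] [56 54 49]
-0.055 [272 209] [124 118 104]
-0.05 [272 208] [215 208 187]
-0.045 [272 207] [221 215 195]
-0.04 [273 207] [222 216 196]
-0.035 [273 206] [219 217 199]
-0.03 [273 205] [174 168 148]
-0.025 [273 204] [151 144 127]
-0.02 [273 204] [151 144 127]
-0.015 [273 203] [149 143 127]
-0.01 [273 202] [150 144 128]
-0.005 [273 202] [150 144 128]
0.0 [273 201] [151 145 127]
0.005 [273 200] [150 144 127]
0.01 [273 199] [143 137 121]
0.015 [273 199] [143 137 121]
0.02 [273 198] [87 83 72]
0.025 [273 197] [90 87 78]
0.03 [274 197] [90 87 78]
0.035 [274 196] [134 139 132]
0.04 [274 195] [210 214 210]
0.045 [274 195] [210 214 210]
0.05 [274 194] [154 157 157]
0.055 [274 193] [159 163 164]
0.06 [274 193] [159 163 164]
0.065 [274 192] [105 108 110]
0.07 [274 191] [117 120 122]
0.075 [274 191] [117 120 122]
0.08 [274 190] [156 160 162]
```

The colour profile puts the charger clamped in the slot with its rear end about 33 mm outside the face. I close the fingers and push.

Call:
servo_tool --targets '[{"offset":[0,0,0],"dr":[0,0,0]},{"offset":[0,0,0],"dr":[0,0,0]},{"offset":[0,0,0],"dr":[0,0,0]},{"offset":[0,0,0],"dr":[0,0,0]},{"offset":[0,0,0],"dr":[0,0,0]},{"offset":[0,0,0],"dr":[0,0,0]},{"offset":[0,0,0],"dr":[0,0,0]},{"offset":[0,0,0],"dr":[0,0,0]},{"offset":[0,0,0],"dr":[0,0,0]},{"offset":[0,0,0],"dr":[0,0,0]},{"offset":[0,0,0],"dr":[0,0,0]},{"offset":[0,0,0],"dr":[0,0,0]},{"offset":[0,0,0],"dr":[0,0,0]},{"offset":[0,0,0],"dr":[0,0,0]},{"offset":[0,0,0],"dr":[0,0,0]}]' --gripper 1

```text
time_s: 17.37
position: [0.515, 0.1202, 0.2151]
tcp_rot: [[0.866, -0.016, 0.5], [-0.014, -1.0, -0.008], [0.5, 0.0, -0.866]]
force: [-0.3, -0.8, -0.3]
opening: 0.004
grasp_force: 0.0
```

```bash
python3 -c "
from ins import *
print(bot.read_state()['opening']);go(tcp(-.04,.0,0,0),Rt(-.92,30));go(tcp(.045,.0,0,0),Rt(-.92,30))"
```

```text
0.004389666647572831
t 17.37 offset [-0.001, -0.0003, 0.0358] dr [0.02, 0.01, 0.01]
t 17.37 offset [-0.001, -0.0004, 0.1208] dr [0.02, 0.01, 0.01]
```

Call:
servo_tool --targets '[{"offset":[0,0,0.015],"dr":[0,0,0]},{"offset":[0,0,0.03],"dr":[0,0,0]},{"offset":[0,0,0.038],"dr":[0,0,0]},{"offset":[0,0,0.044],"dr":[0,0,0]},{"offset":[0,0,0.05],"dr":[0,0,0]},{"offset":[0,0,0.056],"dr":[0,0,0]},{"offset":[0,0,0.062],"dr":[0,0,0]},{"offset":[0,0,0.068],"dr":[0,0,0]},{"offset":[0,0,0.074],"dr":[0,0,0]},{"offset":[0,0,0.08],"dr":[0,0,0]},{"offset":[0,0,0.08],"dr":[0,0,0]}]'

```text
time_s: 18.28
position: [0.5554, 0.1195, 0.1449]
tcp_rot: [[0.866, -0.016, 0.499], [-0.014, -1.0, -0.008], [0.499, 0.001, -0.866]]
force: [-0.5, -0.7, 0.1]
opening: 0.005
grasp_force: 0.0
```

Call:
servo_tool --targets '[{"offset":[0,0,0.006],"dr":[0,0,0]},{"offset":[0,0,0.012],"dr":[0,0,0]},{"offset":[0,0,0.018],"dr":[0,0,0]},{"offset":[0,0,0.024],"dr":[0,0,0]},{"offset":[0,0,0.03],"dr":[0,0,0]},{"offset":[0,0,0.036],"dr":[0,0,0]},{"offset":[0,0,0.042],"dr":[0,0,0]},{"offset":[0,0,0.044],"dr":[0,0,0]},{"offset":[0,0,0.044],"dr":[0,0,0]}]'

```text
time_s: 19.03
position: [0.5759, 0.119, 0.1066]
tcp_rot: [[0.868, -0.016, 0.497], [-0.013, -1.0, -0.009], [0.497, 0.001, -0.868]]
force: [-2.6, 0.4, -1.4]
opening: 0.004
grasp_force: 1.5
```

Pushed about 48 mm past the face. I withdraw and check.

Call:
servo_tool --targets '[{"offset":[0,0,-0.01],"dr":[0,0,0]},{"offset":[0,0,-0.025],"dr":[0,0,0]},{"offset":[0,0,-0.045],"dr":[0,0,0]},{"offset":[0,0,-0.065],"dr":[0,0,0]},{"offset":[0,0,-0.09],"dr":[0,0,0]},{"offset":[0,0,-0.115],"dr":[0,0,0]},{"offset":[0,0,-0.14],"dr":[0,0,0]},{"offset":[0,0,-0.17],"dr":[0,0,0]},{"offset":[0,0,-0.2],"dr":[0,0,0]},{"offset":[0,0,-0.21],"dr":[0,0,0]},{"offset":[0,0,-0.21],"dr":[0,0,0]},{"offset":[0,0,-0.21],"dr":[0,0,0]}]'

```text
time_s: 20.03
position: [0.4724, 0.1212, 0.2907]
tcp_rot: [[0.865, -0.016, 0.502], [-0.013, -1.0, -0.008], [0.502, -0.0, -0.865]]
force: [0.2, -0.5, -0.2]
opening: 0.007
grasp_force: 0.0
```

```bash
python3 see3.py pics/c3.png
```

```text
[0.47201151 0.12094151 0.28889688] 0.008769648283906582 [-0.37936775  0.36916461  0.19778668]
t 20.13 offset [0.0024, -0.0003, 0.0771] dr [0.01, 0.07, 0.01]
```

View pics/c3.png

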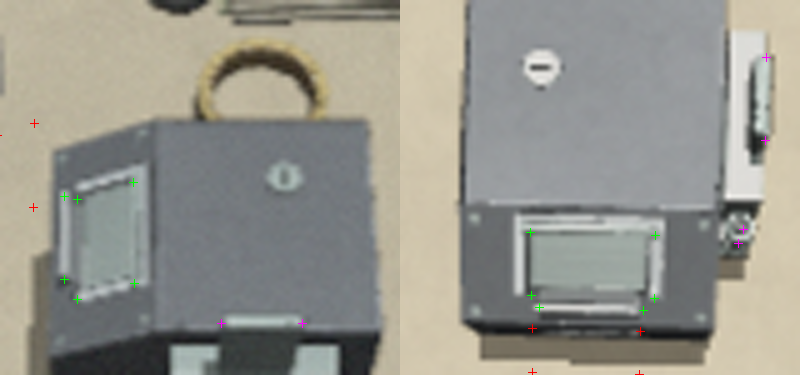

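The flap is shut (slot area uniform at crop (588,262)), the charger is gone from sight and the hatch is unmoved on its marks. Nothing is touching the gripper.

```bash
python3 -c "
from rig import ticket
print(ticket.hand_in())"
```

```text
the job is handed in; nothing more can be done
None
```

The hatch is hung on both pins and shut, the charger went in through the slot with the flap closed behind it, and I handed the job in at about 20 s; no verdict came back, and I did not re-check the bystanders at the end.

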